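# Screw down the lens cradle's front foot

## Task

The cradle that carries the black lens has its front foot hanging clear of the small disc under it. Turn that cradle's T-bar screw clockwise until the rubber tip just rests on the disc, without squeezing it hard, then let go; leave the empty cradle alone.

Things in the scene. Friction and masses are not known exactly. Their poses are not given: they have to be found in the camera images.
- cradle: Fixed aluminium rail 205x40x10 mm, top 42 mm above the tray floor, carrying a black lens (60 mm diameter, 95 mm long, top 107 mm above it). Origin on the tray floor (10 mm above the work surface), exactly under the vertical axis of the T-bar screw; z up; rail and lens run from there along -x, the lens from x -80 to -175 mm. Boss round the screw: 28 mm wide, top 48 mm above the tray floor.
- screw (a joint): Turn of its steel T-bar (44 long, 10 thick, 26 mm high, centred on the axis), rad, clockwise from above. Bar's yaw = cradle yaw + 1.6 - value; at the start 49 to 77 deg counter-clockwise of the rail. Bar and foot sink 6 mm/rad; bar top (96 - 6 x value) mm above the tray floor. Tip meets disc at 1.38, rests properly at 1.6 (bar parallel to rail), too hard past 1.85. Turns at 0.1 N m, stays put.
- tip: Springy rubber tip under the screw's foot, 20 mm diameter, 9 mm high, origin at the centre of its underside. It does not turn and goes down with the screw; it starts 4 to 7 mm above a loose aluminium disc (36 mm diameter, 6 mm thick, top 16 mm above the work surface). Squeezing the tip takes 2 N per mm.
- spare: The other, empty cradle (no lens): same rail, T-bar and disc, origin likewise on the tray floor under its screw; its foot is already down and its bar parallel to its rail. Not to be touched. Either cradle may be the left or the right one.

How it is judged:
By the outcome, as a careful person would: the job done as asked, in the order asked, and still so for the second after the job is handed in, with the robot touching nothing.
It also fails if it takes over 32 s, if anything falls off the work surface, if the arm or the gripper's body presses on something with over 40 N, if the wrist force passes 120 N, or if a joint passes its speed limit or range.

## Robot

A 7-joint arm with a two-finger parallel gripper is mounted at the origin on the work surface. World frame = base frame: x ahead of the robot, y to its left, z up, the work surface at z = 0. Lengths are in m, angles in rad, forces in N, time in s.
With the tool pointing down it reaches from about 0.4 to 0.9 m from the base axis. Payload 5.5 kg.
Tool frame: the origin (TCP) lies midway between the tips of the shut fingers; the grasp point (between the pads) lies 19 mm behind it (bot.pinch_z is the distance from the TCP to the grasp point, in m); z points along the fingers, y is the line along which they close (so a half turn about z gives the same grasp; the last joint's range is limited). The gripper opens to 85 mm and grips with 20 to 120 N. Pads are 22 mm wide; open, the fingers measure 114 mm over their backs; the gripper's body (76 mm by 85 mm) begins 54 mm behind the grasp point. The pads swing forward as they close: fully open they stand 13 mm farther back than shut.
Start: joints at [1.385, 0.501, -0.427, 1.55, 0.221, 1.138, -0.21], TCP at [0.282, -0.586, 0.231] pointing down, gripper open.
Joint ranges: [-2.88, 2.88], [-0.31, 2.03], [-1.54, 1.56], [0.2, 2.42], [-1.41, 4.55], [0.19, 2.02], [-2.57, 2.57]. Speed limits (rad/s): [2.57, 2.57, 3.14, 3.14, 3.14, 3.14, 3.14].

## Interface

Orientations are given as a unit quaternion [w, x, y, z].
In Python, from workcell import readout, eyes, bot gives the robot as it stands. The module is installed in compiled form; this text tells all that it offers.
- The arm moves only by the tool send_rows, never from a script. Its arguments are lists of equal length, an entry for each row: "hand": the opening in per cent of the stroke, from 0 (shut) to 100 (fully open); "dp": the shift along the tool's x, y, z in m, a list of three; "rot": the turn, a rotation vector about the tool's x, y, z in degrees, a list of three. In form: {"hand": [hand, ...], "dp": [[dx, dy, dz], ...], "rot": [[rx, ry, rz], ...]}. A call has 1 to 5 rows; each row shifts and turns the commanded pose from where the row before left it, along the tool's axes as they then stand; what a row does not reach is not made up. A row lasts 1/8 s, in which the tool goes at most 62.5 mm and 10.7 degrees, less where a joint would pass 70% of its speed; a pose out of reach is approached as far as the arm can. A call with a gripper value outside its range is refused whole. The fingers move at their own pace and stop on an object; the grip force is fixed at half the most. Time passes only in rows, so rows that do not move let the fingers close. It gives the time, the measured TCP pose, the force, the opening and the grip force at its end, in the units of the state.
- readout.sense(): the state, without advancing time (a new reading comes with each control period).
- eyes.capture(name): name is "side" or "top" or "wrist"; returns the picture (420x560x3 uint8, blue, green, red); there is no depth.
- eyes.get_calibration(name): a dict with "intrinsics" (3x3 intrinsics, pixels), "extrinsics" (4x4, takes a point from camera to world coordinates); the wrist camera has in their place "tool_from_camera" (4x4, takes a point from camera to tool coordinates, whose origin is the TCP and whose axes are the flange's). Camera axes: x right, y down, z forward; pixel columns grow to the right and rows downward; lengths in m; the calibration is good to about 2 mm. A picture is of the moment at which its call begins: read the wrist's pose just before it. get_calibration takes no time and is no camera call.
- bot.sign_off(): hands the job in; it is judged then, once.
The state is a dict: "time_s": time; "q": joint angles; "joint_vel": joint speeds; "effort": joint torques, N m; "tcp_pos": TCP position; "eef_rot": TCP orientation; "force": force on the tool from outside, world axes, zero at the start; "ft_torque": the same for the moment, N m; "grip_width": opening from 0.0 (shut) to 1.0 (fully open); "grip_force": force on a finger pad.
Only numpy, scipy, OpenCV 4.12 (cv2) and the standard library are available. Lean on these libraries where they do the work, as an engineer would, in place of code of your own. Each camera call takes 0.05 s, during which the arm holds its last target. There are 200 camera calls.

## Working session

There is one attempt and no reset: what is moved stays moved. The work goes in short steps, Python scripts to look and compute and a tool call to move; the robot and the scene stay as the last step left them, time stands still between calls to the robot, and variables do not carry over. Pictures are saved under pics/ and viewed, at most 10 in all, crops included, and the job is handed in when it is done.

Besides the shell and the picture viewer there is one more tool, called after ">>>" as name(argument=value, ...) on one line, values as JSON. send_rows: Moves the arm, as the interface text tells. Its arguments: {"type":"object","properties":{"hand":{"type":"array"},"dp":{"type":"array"},"rot":{"type":"array"}},"required":["hand","dp","rot"]}

```bash
mkdir -p pics
python3 - <<'E'
from workcell import readout, eyes, bot
import cv2, numpy as np
s=readout.sense(); print(s['tcp_pos'],s['eef_rot'],s['time_s'],bot.pinch_z)
for n in ['top','side']:
    cv2.imwrite(f'pics/{n}0.png',eyes.capture(n)); c=eyes.get_calibration(n); print(n,np.round(c['intrinsics'],1).tolist(),np.round(c['extrinsics'],4).tolist())
print(np.round(eyes.get_calibration('wrist')['tool_from_camera'],4).tolist())
E
```

```text
[ 0.28166563 -0.58503359  0.23025356] [-9.54676127e-04  9.74923118e-01  2.22539811e-01 -1.88801622e-04] 0.0 0.0187
top [[383.0, 0.0, 285.6], [0.0, 383.0, 205.0], [0.0, 0.0, 1.0]] [[-0.004, -0.9931, 0.1172, 0.5155], [-1.0, 0.0044, 0.0024, -0.0187], [-0.0029, -0.1172, -0.9931, 0.7149], [0.0, 0.0, 0.0, 1.0]]
side [[442.8, 0.0, 281.3], [0.0, 442.8, 215.3], [0.0, 0.0, 1.0]] [[-0.8846, -0.3644, 0.291, 0.4288], [-0.4662, 0.7085, -0.5298, 0.3461], [-0.0131, -0.6043, -0.7966, 0.5994], [0.0, 0.0, 0.0, 1.0]]
[[-0.0003, -0.9494, -0.3142, 0.0813], [1.0, -0.0006, 0.001, 0.0002], [-0.0011, -0.3142, 0.9494, -0.142], [0.0, 0.0, 0.0, 1.0]]
```

View pics/top0.png

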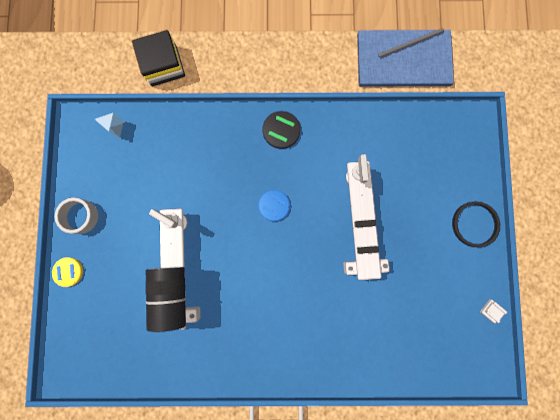

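View pics/side0.png

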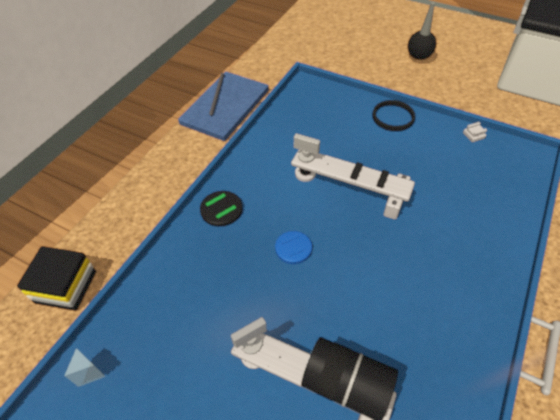

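Run:
```python
import cv2, numpy as np
a=cv2.imread('pics/top0.png')[195:345,130:220]; b=cv2.imread('pics/side0.png')[310:420,220:410]
a=cv2.resize(a,None,fx=4,fy=4,interpolation=3); b=cv2.resize(b,None,fx=2.3,fy=2.3,interpolation=3)
o=np.zeros((600,800,3),np.uint8); o[:,:360]=a; o[:b.shape[0],360:360+b.shape[1]]=b[:,:440]
cv2.imwrite('pics/crop0.png',o)
```

```text
(no output)
```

View pics/crop0.png

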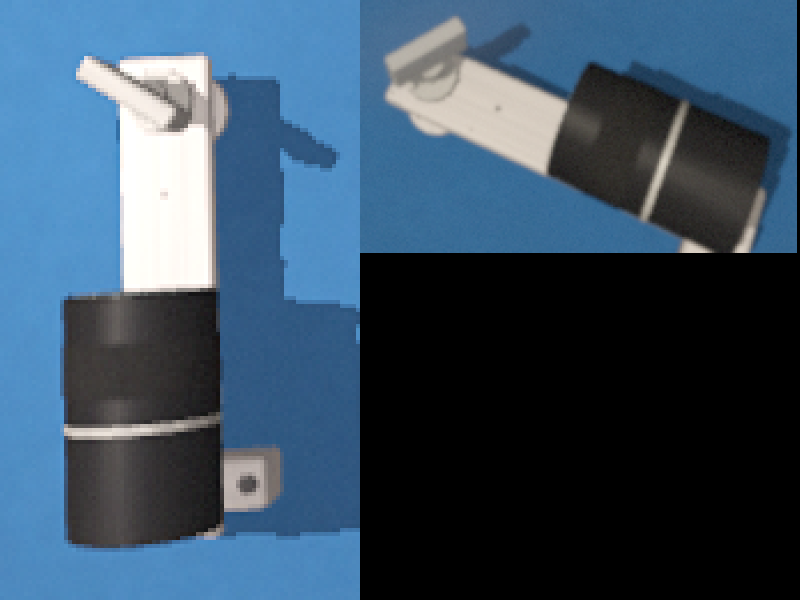

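```bash
cat > h.py <<'E'
from workcell import readout, eyes, bot
import cv2, numpy as np
from scipy.spatial.transform import Rotation as R
def cam(n,s=None):
    c=eyes.get_calibration(n)
    if n!='wrist': return c['intrinsics'],c['extrinsics']
    T=np.eye(4); q=s['eef_rot']; T[:3,:3]=R.from_quat([q[1],q[2],q[3],q[0]]).as_matrix(); T[:3,3]=s['tcp_pos']
    return c['intrinsics'],T@c['tool_from_camera']
def back(KE,uv,z):
    K,E=KE; d=E[:3,:3]@np.linalg.solve(K,[uv[0],uv[1],1]); o=E[:3,3]; return o+d*(z-o[2])/d[2]
def proj(KE,p):
    K,E=KE; q=np.linalg.inv(E)@np.append(p,1); q=K@q[:3]; return q[:2]/q[2]
E
python3 - <<'E'
from h import *
t=cam('top'); s=cam('side')
f=lambda x,y:(x/4+130,y/4+195)
g=lambda x,y:((x-360)/2.3+220,y/2.3+310)
for n,u,z in [('railL far',f(120,58),.052),('railL near',f(122,290),.052),('railR far',f(207,56),.052),('railR near',f(213,288),.052),('bar L',f(82,62),.103),('bar R',f(180,113),.103)]:
    print(n,np.round(back(t,u,z),4))
for n,u,z in [('bar L',g(388,60),.103),('bar R',g(464,22),.103),('rail c',g(387,95),.052)]: print('side',n,np.round(back(s,u,z),4))
E
```

```text
railL far [0.5868 0.2017 0.052 ]
railL near [0.487  0.1974 0.052 ]
railR far [0.5875 0.1638 0.052 ]
railR near [0.4877 0.1585 0.052 ]
bar L [0.5798 0.2    0.103 ]
bar R [0.5591 0.16   0.103 ]
side bar L [0.5786 0.1989 0.103 ]
side bar R [0.5543 0.1631 0.103 ]
side rail c [0.584 0.201 0.052]
```

>>> send_rows(hand=[100, 100, 100, 100, 100], dp=[[0.03, -0.028, 0], [0.03, -0.028, 0], [0.03, -0.028, 0], [0.03, -0.028, 0], [0.03, -0.028, 0]], rot=[[0, 0, 0], [0, 0, 0], [0, 0, 0], [0, 0, 0], [0, 0, 0]])

```text
time_s: 0.72
tcp_pos: [0.3566, -0.3929, 0.231]
eef_rot: [-0.0, 0.975, 0.223, -0.0]
force: [1.1, 0.2, -0.8]
grip_width: 0.997
grip_force: 0.0
```

>>> send_rows(hand=[100, 100, 100, 100, 100], dp=[[0.03, -0.028, 0], [0.03, -0.028, 0], [0.03, -0.028, 0], [0.03, -0.028, 0], [0.03, -0.028, 0]], rot=[[0, 0, 0], [0, 0, 0], [0, 0, 0], [0, 0, 0], [0, 0, 0]])

```text
time_s: 1.35
tcp_pos: [0.4309, -0.2019, 0.2311]
eef_rot: [-0.0, 0.975, 0.222, -0.0]
force: [1.4, -0.3, -0.3]
grip_width: 1.0
grip_force: 0.0
```

>>> send_rows(hand=[100, 100, 100, 100, 100], dp=[[0.03, -0.028, 0], [0.03, -0.028, 0], [0.03, -0.028, 0], [0.03, -0.028, 0], [0.03, -0.028, 0]], rot=[[0, 0, 0], [0, 0, 0], [0, 0, 0], [0, 0, 0], [0, 0, 0]])

```text
time_s: 1.98
tcp_pos: [0.5053, -0.0109, 0.2311]
eef_rot: [0.0, 0.975, 0.222, -0.0]
force: [1.3, -0.0, -0.1]
grip_width: 1.0
grip_force: 0.0
```

>>> send_rows(hand=[100, 100, 100, 100, 100], dp=[[0.028, -0.029, 0], [0.028, -0.029, 0], [0.028, -0.029, 0], [0.028, -0.029, 0], [0.028, -0.029, 0]], rot=[[0, 0, 0], [0, 0, 0], [0, 0, 0], [0, 0, 0], [0, 0, 0]])

```text
time_s: 2.6
tcp_pos: [0.5686, 0.1804, 0.2308]
eef_rot: [0.0, 0.975, 0.222, -0.0]
force: [0.0, 0.1, 0.8]
grip_width: 1.0
grip_force: 0.0
```

>>> send_rows(hand=[60, 60, 60, 60, 60], dp=[[0, 0, 0], [0, 0, 0], [0, 0, 0], [0, 0, 0], [0, 0, 0]], rot=[[0, 0, -8.5], [0, 0, -8.5], [0, 0, -8.5], [0, 0, -8.5], [0, 0, 0]])

```text
time_s: 3.22
tcp_pos: [0.5682, 0.1792, 0.2308]
eef_rot: [-0.0, 0.868, 0.497, -0.0]
force: [-0.0, -0.1, 0.1]
grip_width: 0.598
grip_force: 0.0
```

Run:
```python
from h import *
s=readout.sense(); print(s['tcp_pos'],s['eef_rot'],s['q'])
K=cam('wrist',s); cv2.imwrite('pics/w1.png',eyes.capture('wrist'))
print(proj(K,[.569,.181,.102]))
```

```text
[0.56819669 0.17921094 0.23078255] [-3.55957208e-04  8.67621159e-01  4.97225527e-01 -4.16590595e-04] [ 0.30409264  0.51882273 -0.88999123  1.68158861  0.43435512  1.15319002
 -1.23241385]
[281.80365652 193.93996946]
```

View pics/w1.png

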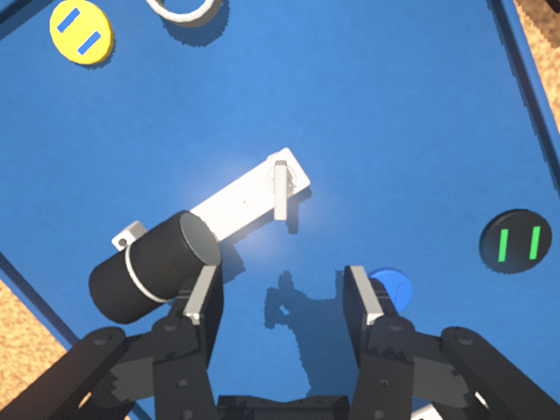

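Run:
```python
from h import *
s=readout.sense();K=cam('wrist',s)
a=cv2.imread('pics/w1.png')[140:240,220:330]
cv2.imwrite('pics/w1c.png',cv2.resize(a,None,fx=6,fy=6,interpolation=3)[:600])
for d in (-.022,.022):
  print([np.round((proj(K,[.569+d*.506,.181+d*.862,z])-[220,140])*6) for z in (.102,.076)])
```

```text
[array([371., 486.]), array([371., 421.])]
[array([370., 154.]), array([371., 114.])]
```

View pics/w1c.png

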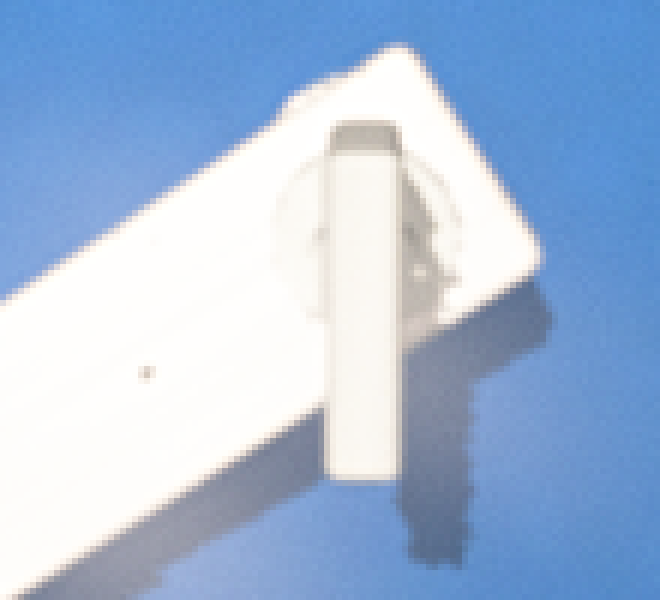

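>>> send_rows(hand=[60, 60, 60, 60, 60], dp=[[0.003, -0.001, 0.03], [0, 0, 0.035], [0, 0, 0.035], [0, 0, 0.035], [0, 0, 0.024]], rot=[[0, 0, 0], [0, 0, 0], [0, 0, 0], [0, 0, 0], [0, 0, 0]])

```text
time_s: 3.9
tcp_pos: [0.5685, 0.182, 0.0706]
eef_rot: [-0.0, 0.868, 0.497, -0.001]
force: [0.1, -0.8, -0.4]
grip_width: 0.598
grip_force: 0.0
```

>>> send_rows(hand=[30, 10, 0, 0, 0], dp=[[0, 0, 0], [0, 0, 0], [0, 0, 0], [0, 0, 0], [0, 0, 0]], rot=[[0, 0, 0], [0, 0, 0], [0, 0, 0], [0, 0, 0], [0, 0, 0]])

```text
time_s: 4.53
tcp_pos: [0.5688, 0.1837, 0.0735]
eef_rot: [-0.0, 0.867, 0.498, 0.0]
force: [-5.1, 1.3, 4.9]
grip_width: 0.124
grip_force: 59.1
```

>>> send_rows(hand=[0, 0, 0, 0, 0], dp=[[0, 0, 0], [0, 0, 0], [0, 0, 0], [0, 0, 0], [0, 0, 0]], rot=[[0, 0, 0], [0, 0, 0], [0, 0, 0], [0, 0, 0], [0, 0, 0]])

```text
time_s: 5.15
tcp_pos: [0.5688, 0.1837, 0.0735]
eef_rot: [-0.0, 0.867, 0.498, 0.0]
force: [-5.7, 2.1, 5.2]
grip_width: 0.122
grip_force: 59.1
```

>>> send_rows(hand=[0, 0, 0, 0, 0], dp=[[0, 0, 0.0005], [0, 0, 0.0005], [0, 0, 0.0005], [0, 0, 0.0005], [0, 0, 0.0006]], rot=[[0, 0, 5], [0, 0, 5], [0, 0, 5], [0, 0, 5], [0, 0, 5]])

```text
time_s: 5.78
tcp_pos: [0.5694, 0.1832, 0.0709]
eef_rot: [-0.0, 0.955, 0.297, 0.001]
force: [-4.1, 1.2, 3.7]
grip_width: 0.123
grip_force: 59.0
```

>>> send_rows(hand=[0, 0, 0, 0, 0], dp=[[0, 0, 0.0005], [0, 0, 0.0005], [0, 0, 0.0005], [0, 0, 0.0005], [0, 0, 0]], rot=[[0, 0, 5], [0, 0, 5], [0, 0, 5], [0, 0, 5], [0, 0, 0]])

```text
time_s: 6.4
tcp_pos: [0.5696, 0.1825, 0.0687]
eef_rot: [0.0, 0.992, 0.128, 0.001]
force: [-3.0, -0.5, 4.3]
grip_width: 0.127
grip_force: 59.0
```

Run:
```python
from h import *
s=readout.sense(); q=s['eef_rot']; print(s['tcp_pos'],np.degrees(2*np.arctan2(q[2],q[1])),s['force'],s['ft_torque'],s['grip_width'],s['q'])
a=eyes.capture('wrist'); cv2.imwrite('pics/w2.png',a)
```

```text
[0.56959704 0.18254389 0.06870927] 14.755630388674465 [-3.04698852 -0.51247497  4.28589126] [-0.04734122  0.73598171 -0.04748669] 0.1265621210614411 [ 0.07641208  0.6512287  -0.57756091  1.79714855  0.46577014  0.83124953
 -2.04128104]
```

View pics/w2.png

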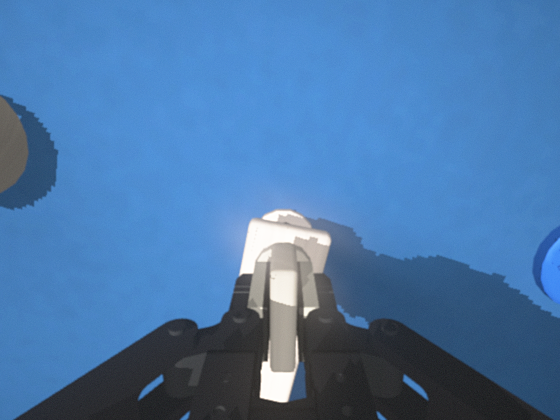

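>>> send_rows(hand=[0, 0, 0, 0, 0], dp=[[0, 0, 0.0004], [0, 0, 0.0004], [0, 0, 0.0004], [0, 0, 0], [0, 0, 0]], rot=[[0, 0, 4], [0, 0, 4], [0, 0, 4], [0, 0, 0], [0, 0, 0]])

```text
time_s: 7.08
tcp_pos: [0.5696, 0.1822, 0.0674]
eef_rot: [0.0, 1.0, 0.024, 0.001]
force: [-3.7, -0.9, 7.0]
grip_width: 0.124
grip_force: 59.5
```

>>> send_rows(hand=[20, 40, 50, 50, 50], dp=[[0, 0, 0], [0, 0, 0], [0, 0, 0], [0, 0, 0], [0, 0, 0]], rot=[[0, 0, 0], [0, 0, 0], [0, 0, 0], [0, 0, 0], [0, 0, 0]])

```text
time_s: 7.7
tcp_pos: [0.5691, 0.1825, 0.0665]
eef_rot: [-0.0, 1.0, 0.024, 0.0]
force: [-0.1, -0.6, -0.0]
grip_width: 0.499
grip_force: 0.0
```

>>> send_rows(hand=[50, 50, 50, 50, 50], dp=[[0, 0, -0.02], [0, 0, -0.035], [0, 0, -0.035], [0, 0, -0.035], [0, 0, -0.035]], rot=[[0, 0, 0], [0, 0, 0], [0, 0, 0], [0, 0, 0], [0, 0, 0]])

```text
time_s: 8.32
tcp_pos: [0.5692, 0.1828, 0.2293]
eef_rot: [-0.0, 1.0, 0.024, 0.001]
force: [0.7, -0.6, -1.4]
grip_width: 0.503
grip_force: 0.0
```

>>> send_rows(hand=[50, 50], dp=[[0, 0, 0], [0, 0, 0]], rot=[[0, 0, 0], [0, 0, 0]])

```text
time_s: 8.57
tcp_pos: [0.5689, 0.1824, 0.227]
eef_rot: [0.0, 1.0, 0.024, 0.0]
force: [-0.3, -0.2, -0.9]
grip_width: 0.497
grip_force: 0.0
```

Run:
```python
from h import *
s=readout.sense(); q=s['eef_rot']; print(s['tcp_pos'],np.degrees(2*np.arctan2(q[2],q[1])),s['force'])
K=cam('wrist',s); a=eyes.capture('wrist'); u,v=proj(K,[.569,.182,.097]).astype(int); print(u,v)
x,y=u-50,max(v-50,0); print(x,y)
cv2.imwrite('pics/w3.png',a); cv2.imwrite('pics/w3c.png',cv2.resize(a[y:y+100,x:x+110],None,fx=6,fy=6,interpolation=3))
```

```text
[0.56893766 0.18238114 0.22704126] 2.7182775193837037 [-0.29551602 -0.19830032 -0.86463351]
282 196
232 146
```

View pics/w3c.png

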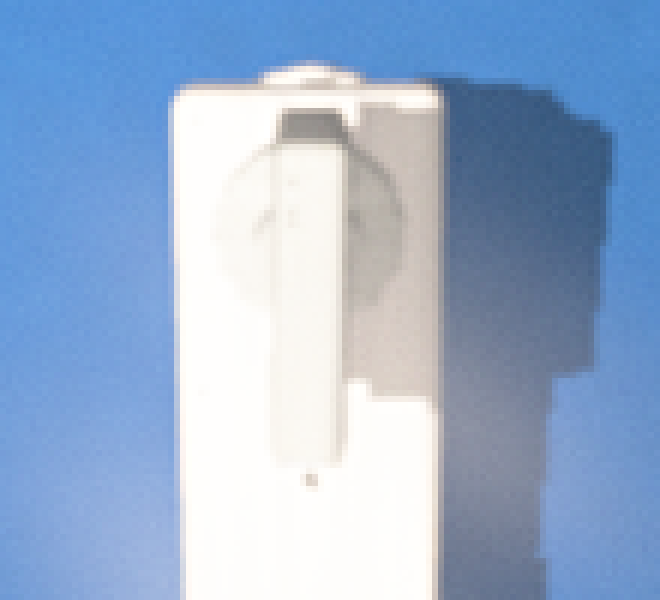

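The close wrist crop shows the bar (x about 275–345, y 145–460) parallel to the rail within about 1°. The gripper is open and well clear of it.

```bash
python3 -c "
from workcell import bot
print(bot.sign_off())"
```

```text
the job is handed in; nothing more can be done
None
```

I turned the lens cradle's T-bar about 57° clockwise, to within about 1° of parallel with its rail (the proper rest point). I then let go and backed off, never touching the empty cradle; I handed in at about 8.6 s without directly viewing the tip on the disc.

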